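# Roll the knurled wheel to set a specimen fixture's jaw gap

### The job

Set the specimen fixture for the next batch: with a fingertip on top of its knurled steel wheel, roll the wheel, stroke by stroke, towards the jaws until the gap has closed so far that the black pointer on the moving jaw stands in the red band of the gauge flag. Work the wheel only: do not touch the jaw, its toothed rack bar or the flag, leave the specimens, steel disc and loupe beside the fixture where they are, and grasp or lift nothing.

Things in the scene. Friction and masses are not known exactly. Their poses are not given: they have to be found in the camera images.
- fixture: grey base plate 116 (x) x 270 (y) x 10 mm, screwed to the bench, turned up to 0.35 rad about z. Origin: centre of its underside; sizes are in its frame (at yaw 0: x away from the robot, y to the robot's left). Fixed steel jaw at the -y end (face at y = -86 mm, top z = 46 mm), wheel housing at the +y end, aluminium scale ledge on the -x side (top z = 28 mm).
- wheel_top (a point): highest point of the knurled wheel, 68 mm above the bench at fixture x = 0, y = 85 mm; fixed as the wheel turns; axes as the fixture's. Wheel: radius 28 mm, 36 mm wide along x, axle along fixture x 28 mm below this point; steel, a yellow flute every quarter turn. Its top 12 mm stand out of a blue housing 58 (x) x 82 (y) mm, centred on it, top z = 56 mm.
- wheel (a joint): wheel angle, rad, 0 to 6; tied to the jaw by rack and pinion: gap in m = 0.01 x angle (28 mm of rim moves the jaw 10 mm). Rolling its top towards the jaws (fixture -y) lowers it and closes the gap. Stays where it is left. The finger drags it by dry friction: it takes about 1.5 N along the rim, so press with roughly 5 to 15 N while stroking.
- jaw (a joint): gap between the jaw faces, m, 0 to 0.06; starts 0.040 to 0.052. The moving steel jaw (48 x 22 mm, top z = 47 mm) slides along fixture y between fixed jaw and housing; its toothed rack bar (x = 33 to 40 mm, top z = 58.5 mm) passes the far side of the housing, beside the wheel.
- jaw_pointer (a point): tip of the black pointer on the moving jaw, 33 mm above the bench, over the scale ledge; moves with the jaw along the fixture's y
- gauge_mark (a point): middle of the red band of the gauge flag, which sits on the scale ledge on the robot's side of the jaws, 30 mm above the bench; the band is 6 mm wide along the fixture's y. Its axes are the fixture's. The pointer is in the band when its fixture y is within 3 mm of this point's.
- flag (a joint): gap in m that the flag asks for (starts 0.016 to 0.026): the pointer stands on the middle of the band when joint jaw equals this value
- hardness_tester: tall white bench tester at the robot's left, an obstacle that never moves: it fills about world x = 0.37 to 0.95 m, y = 0.10 (its side knob) to 0.42 m, from the bench to over 0.6 m up. Reach the fixture from its right or round its front, drawn in towards the robot's base. Origin: at x = 0.63, y = 0.26, z = 0
- red_specimen: loose red specimen puck, 30 mm across, 21 mm tall, standing beyond the fixture; origin: centre of its underside
- blue_specimen: loose blue specimen puck, 25 mm across, 18 mm tall, standing beyond the fixture; origin: centre of its underside
- steel_disc: loose steel disc, 50 mm across, 16 mm tall, beside the fixed-jaw end; origin: centre of its underside
- loupe: loose black pocket loupe, 34 x 77 x 13 mm, lying beyond the wheel housing; origin: centre of its underside

How it is judged:
By the outcome, as a careful person would: the job done as asked, in the order asked, and still so for the second after the job is handed in, with the robot touching nothing.
It also fails if it takes over 51 s, if anything falls off the work surface, if the arm or the gripper's body presses on something with over 40 N, if the wrist force passes 120 N, or if a joint passes its speed limit or range.

### The arm

A 6-joint arm with a two-finger parallel gripper is mounted at the origin on a cart in front of the work surface, level with it; the furniture and walls round the work are solid. World frame = base frame: x ahead of the robot, y to its left, z up, the work surface at z = 0. Lengths are in m, angles in rad, forces in N, time in s.
With the tool pointing down it reaches from about 0.325 to 0.775 m from the base axis. Payload 5.5 kg.
Tool frame: the origin (TCP) lies between the finger pads; the fingertips stand 8 mm ahead of it and the grasp point (between the pads) lies 11 mm behind it (tcp_to_tips is the distance from the TCP to the fingertips, in m); z points along the fingers, y is the line along which they close (so a half turn about z gives the same grasp; the last joint's range is limited). The gripper opens to 88 mm and grips with 3 to 60 N. Pads are 20 mm wide; open, the fingers measure 115 mm over their backs; the gripper's body (75 mm by 178 mm) begins 61 mm behind the grasp point.
Start: joints at [-0.057, 0.091, 1.231, -0, 1.82, -0.057], TCP at [0.6, -0, 0.231] pointing down, gripper open.
Joint ranges: [-2.87, 2.87], [-0.86, 2.18], [0.17, 2.46], [-1.51, 4.65], [0.06, 2.69], [-2.65, 2.65]. Speed limits (rad/s): [2.57, 2.57, 3.01, 3.14, 3.14, 3.14].

### API

Orientations are given as a unit quaternion [w, x, y, z].
In Python, from bench import * gives the robot as it stands. Calls block until the motion is done:
- move_to(position, orientation): joint-space move of the TCP to a pose.
- move_l(position, speed=0.15, orientation=None): straight line of the TCP; orientation=None keeps the orientation; speed is the mean speed in m/s.
- movej(angles): joint-space move.
- gripper_open() and close(): open the fingers fully, or close them until they stop; the grip force is fixed at half the most.
- hold(seconds).
- inverse_kinematics(position, orientation): joint angles nearest the present ones, or None.
- state(): the state.
- get_image(name): name is "scene" or "side" or "wrist"; returns a dict with "frame" (400x640x3 uint8, blue, green, red), "depth" (400x640 float32, m along the optical axis (not along the pixel's ray), 0 where there is no reading), "camera_matrix" (3x3 intrinsics, pixels), "k1" (the pictures are not rectified: a ray, as slopes to the right and down, at radius r is drawn at 1 + k1 r^2 times it, then the intrinsics apply), "view" (4x4, takes a point from world to camera coordinates). Camera axes: x right, y up, looking along -z (the intrinsics and any distortion apply to the point x, -y, -z); pixel columns grow to the right and rows downward; lengths in m; the calibration is good to about 2 mm. A picture is of the moment at which its call begins.
A pose or a line that the arm cannot do raises IKError and nothing moves.
- job_done(): hands the job in; it is judged then, once.
The state is a dict: "time": time; "joint_pos": joint angles; "dq": joint speeds; "joint_torque": joint torques, N m; "ee_pos": TCP position; "ee_rot": TCP orientation; "ft_force": force on the tool from outside, world axes, zero at the start; "moment": the same for the moment, N m; "finger_gap": finger opening in m; "finger_force": force on a finger pad.
Only numpy, scipy, OpenCV 4.12 (cv2) and the standard library are available. Lean on these libraries where they do the work, as an engineer would, in place of code of your own. Each camera call takes 0.05 s, during which the arm holds its last target. There are 200 camera calls.

## Working session

There is one attempt and no reset: what is moved stays moved. The work goes in short steps, each a Python script; the robot and the scene stay as the last script left them, time stands still between calls to the robot, and variables do not carry over. Pictures are saved under pics/ and viewed, at most 10 in all, crops included, and the job is handed in when it is done.

```bash
mkdir -p pics; cat > h.py <<'E'
from bench import *
import numpy as np, cv2
def save(im,n): cv2.imwrite('pics/'+n+'.png',im['frame'])
def ray(im,u,v):
    K=im['camera_matrix'];d=np.array([(u-K[0][2])/K[0][0],(v-K[1][2])/K[1][1]]);s=d.copy()
    for _ in range(20): s=d/(1+im['k1']*(s@s))
    V=np.array(im['view']);R=V[:3,:3];t=V[:3,3]
    return -R.T@t, R.T@np.array([s[0],-s[1],-1.])
def onz(im,u,v,z):
    o,d=ray(im,u,v);return o+d*(z-o[2])/d[2]
def pt(im,u,v):
    o,d=ray(im,u,v);return o+d*im['depth'][int(round(v)),int(round(u))]
def cloud(im):
    V=np.array(im['view']);K=np.array(im['camera_matrix'])
    g=np.stack(np.meshgrid(np.arange(640),np.arange(400)),-1).reshape(-1,2).astype(float)
    d=(g-[K[0,2],K[1,2]])/[K[0,0],K[1,1]];s=d.copy()
    for _ in range(20): s=d/(1+im['k1']*(s**2).sum(1,keepdims=True))
    D=im['depth'].reshape(-1,1)
    c=np.hstack([s[:,:1],-s[:,1:],-np.ones_like(D)])*D
    return ((c-V[:3,3])@V[:3,:3]).reshape(400,640,3)
E
python3 - <<'E'
from h import *
a=get_image('scene');b=get_image('side');c=get_image('wrist')
cv2.imwrite('pics/a.png',a['frame']);cv2.imwrite('pics/b.png',b['frame']);cv2.imwrite('pics/c.png',c['frame'])
for i in(a,b,c):print(np.round(i['view'],3).tolist(),i['k1'])
print(state())
E
```

```text
[[0.871, -0.491, 0.005, -0.484], [0.318, 0.572, 0.756, -0.211], [-0.374, -0.657, 0.654, -1.016], [0.0, 0.0, 0.0, 1.0]] -0.1388237532646881
[[-0.919, -0.394, 0.012, 0.468], [0.269, -0.604, 0.75, -0.226], [-0.288, 0.693, 0.661, -0.909], [0.0, 0.0, 0.0, 1.0]] -0.10881715801556704
[[1.0, -0.001, -0.002, -0.599], [0.0, 0.956, -0.293, 0.035], [0.002, 0.293, 0.956, -0.392], [0.0, 0.0, 0.0, 1.0]] -0.07115541060342374
{'time': 0.15, 'joint_pos': array([-5.66660687e-02,  9.17106000e-02,  1.23159030e+00,  9.02150780e-06,
        1.81982087e+00, -5.66635206e-02]), 'dq': array([-0.00220466, -0.00085848, -0.00396828,  0.0010516 ,  0.0011405 ,
        0.00149474]), 'joint_torque': array([ 1.35033202e-03, -4.47044814e+01, -4.06907630e+01,  6.99103042e-02,
        2.74600578e-02, -1.16549641e-04]), 'ee_pos': array([5.99786334e-01, 3.36911985e-05, 2.29762556e-01]), 'ee_rot': array([-5.73285734e-04,  7.07106692e-01,  7.07106457e-01, -5.05876179e-04]), 'ft_force': array([-0.45687393,  0.15824497,  1.40236977]), 'moment': array([ 0.00888818,  0.03015315, -0.01927299]), 'finger_force': 0.0, 'finger_gap': 0.08785505688208815}
```

View pics/a.png

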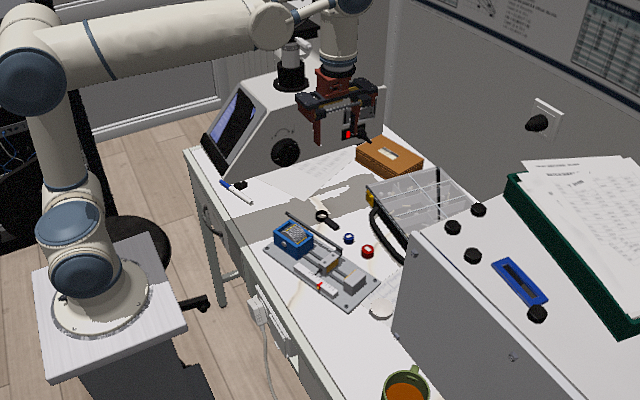

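View pics/b.png

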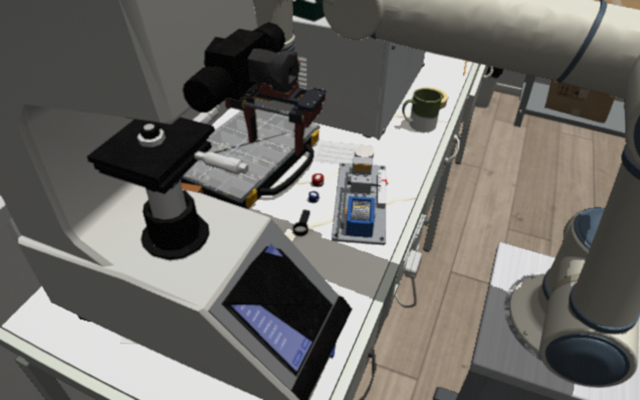

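View pics/c.png

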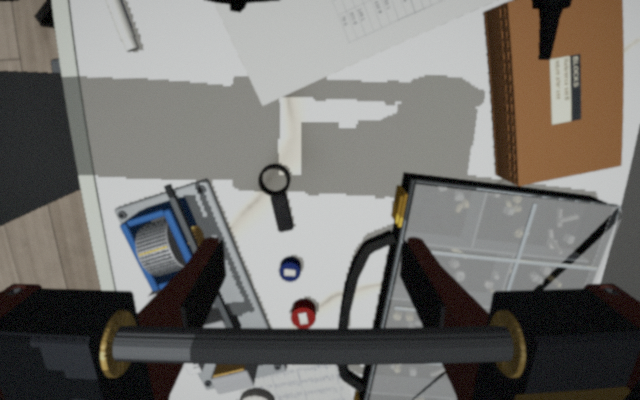

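The scene view shows the fixture near (320,270), with the blue housing at (293,237) and the red flag at (320,286). The side view has the housing at (360,213) and the wrist view has the wheel at (160,248). The tester lies to its left.

```bash
cat >> h.py <<'E'
def blue(im):
    f=cv2.cvtColor(im['frame'],cv2.COLOR_BGR2HSV)
    return cv2.inRange(f,(100,130,60),(125,255,255))>0
E
python3 - <<'E'
from h import *
for n in('scene','side','wrist'):
    im=get_image(n);P=cloud(im);m=blue(im)
    ok=(P[...,0]>.25)&(P[...,0]<.65)&(P[...,1]>-.3)&(P[...,1]<.15)&(im['depth']>0)
    t=m&ok&(P[...,2]>.050)&(P[...,2]<.063)
    q=P[t][:,:2].astype(np.float32); print(n,len(q),cv2.minAreaRect(q),np.median(P[t][:,2]))
    w=ok&(P[...,2]>.0635)&(P[...,2]<.08)
    q=P[w][:,:2].astype(np.float32);
    if len(q)>5: print(' hi',len(q),cv2.minAreaRect(q),q.mean(0))
    pl=ok&(P[...,2]>.006)&(P[...,2]<.014)
    pm=cv2.morphologyEx(pl.astype(np.uint8),cv2.MORPH_OPEN,np.ones((2,2)))>0
    q=P[pm][:,:2].astype(np.float32); print(' plate',len(q),cv2.minAreaRect(q))
    if n=='scene':
        cv2.imwrite('pics/d.png',cv2.resize(im['frame'][200:330,240:400],None,fx=5,fy=4.6,interpolation=cv2.INTER_CUBIC) if 0 else cv2.resize(im['frame'][205:325,240:400],None,fx=5,fy=5,interpolation=cv2.INTER_CUBIC))
E
```

```text
scene 246 ((0.443895548582077, -0.07815366238355637), (0.05770941451191902, 0.0818013995885849), 17.340938568115234) 0.0546175745327876
 hi 197 ((0.4938173294067383, 0.029931843280792236), (0.28398841619491577, 0.04658186435699463), 65.44245910644531) [ 0.4738166  -0.01587753]
 plate 2296 ((0.39076972007751465, -0.36705368757247925), (0.9697230458259583, 0.277316153049469), 71.94497680664062)
side 279 ((0.4460738003253937, -0.07485030591487885), (0.05460713431239128, 0.08257803320884705), 18.434436798095703) 0.05512234358374932
 hi 159 ((0.44598090648651123, -0.07505422830581665), (0.03652031719684601, 0.03249753639101982), 20.982885360717773) [ 0.44511506 -0.07397375]
 plate 1907 ((0.4005439579486847, 0.2045741081237793), (0.20101647078990936, 1.0045000314712524), 17.3425235748291)
wrist 1078 ((0.4453762471675873, -0.07587655633687973), (0.056399017572402954, 0.08088377118110657), 17.36099624633789) 0.055020200243690615
 hi 1094 ((0.49193280935287476, 0.032287172973155975), (0.27829810976982117, 0.05029858648777008), 64.97483825683594) [ 0.4595733  -0.04394593]
 plate 6127 ((0.48990699648857117, -0.07516051828861237), (0.2231190949678421, 0.4508656859397888), 0.5098699927330017)
```

View pics/d.png

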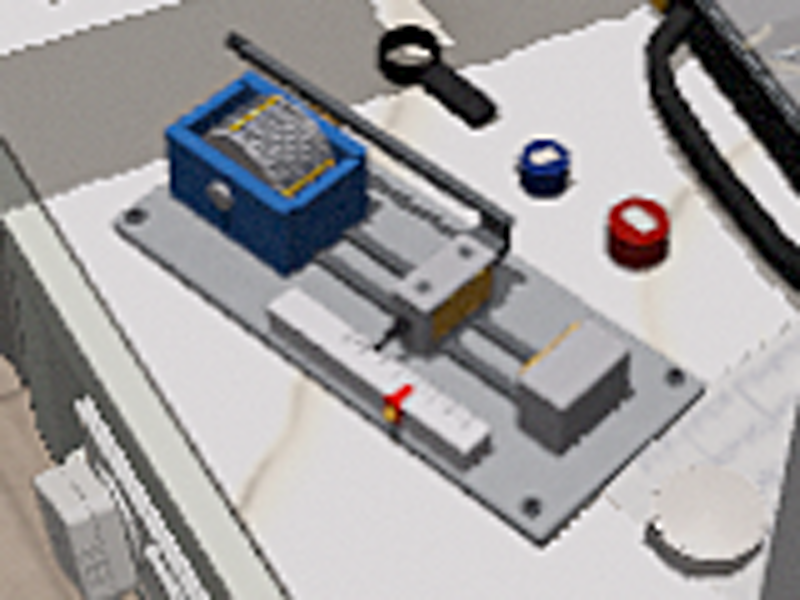

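The crop shows the pointer tip near crop (380,347) and the red band near (397,397). The fixture yaw is 17.35° and wheel_top is about (0.4453,-0.076). Next I move into working orientation with the camera on the robot's side, so it looks along the ledge.

```bash
cat >> h.py <<'E'
from scipy.spatial.transform import Rotation as Ro
YAW=np.deg2rad(17.36)
ex=np.array([np.cos(YAW),np.sin(YAW),0]);ey=np.array([-np.sin(YAW),np.cos(YAW),0])
WT=np.array([.4453,-.076,.068])
def fx(p): p=np.asarray(p)-WT; return np.array([p@ex,p@ey+.085,p[2]+.068])
def W(x,y,z): return WT*[1,1,0]+ex*x+ey*(y-.085)+np.array([0,0,z])
def quat(s=1):
    y=ey*s;z=np.array([0,0,-1.]);x=np.cross(y,z)
    q=Ro.from_matrix(np.stack([x,y,z],1)).as_quat();return [q[3],q[0],q[1],q[2]]
E
python3 - <<'E'
from h import *
im=get_image('scene');print('ptr',fx(onz(im,316,274.4,.033)),'red',fx(onz(im,319.6,284.4,.030)))
for s in(1,-1):
    j=inverse_kinematics(W(0,.085,.08),quat(s));print(s,j)
move_l([.55,-.1,.23],.2)
close()
move_to(W(0,.05,.16),quat(1))
s=state();print(s['time'],s['ee_pos'],s['joint_pos'],s['finger_gap'],s['ft_force'])
im=get_image('wrist');save(im,'e')
E
```

```text
ptr [-0.04214601 -0.0292054   0.033     ] red [-0.05536436 -0.05238679  0.03      ]
1 [-2.44378629e-01 -2.96421870e-01  1.85881972e+00 -4.44089210e-16
  1.57919481e+00 -2.11816411e+00]
-1 [-2.44378629e-01 -2.96421870e-01  1.85881972e+00 -4.44089210e-16
  1.57919481e+00  1.02342854e+00]
4.0917 [ 0.45589947 -0.10939976  0.16020893] [-3.08133981e-01 -2.69393404e-01  1.69452661e+00  5.47925806e-05
  1.71610208e+00 -2.18126361e+00] 0.0006689027916379129 [ 0.3788058  -0.90095502 -1.43878538]
```

View pics/e.png

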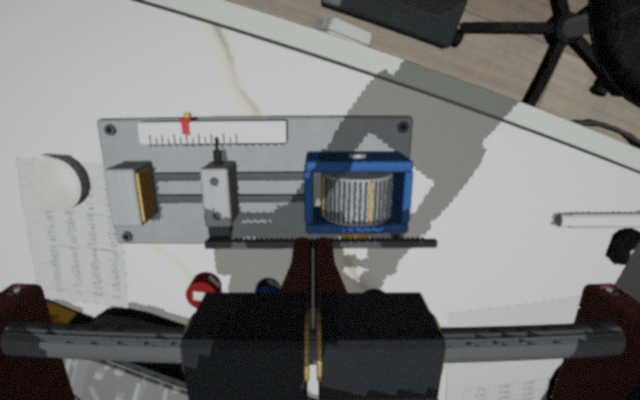

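The wrist view shows the pointer tip at (218,141), the red band at (185.5,126), the wheel at (357,197) and the tip of the closed finger at (313,240).

```bash
cat >> h.py <<'E'
def meas(im,verb=0):
    f=im['frame'].astype(int);h=cv2.cvtColor(im['frame'],cv2.COLOR_BGR2HSV)
    V,U=np.mgrid[0:400,0:640]
    def F(z):
        K=np.array(im['camera_matrix']);v=np.array(im['view'])
        d=np.stack([(U-K[0,2])/K[0,0],(V-K[1,2])/K[1,1]],-1);s=d.copy()
        for _ in range(15): s=d/(1+im['k1']*(s**2).sum(-1,keepdims=True))
        r=np.concatenate([s[...,:1],-s[...,1:],-np.ones((400,640,1))],-1)@v[:3,:3];o=-v[:3,:3].T@v[:3,3]
        P=o+r*((z-o[2])/r[...,2])[...,None]-WT
        return P@ex,P@ey+.085
    x,y=F(.030);red=((h[...,0]<8)|(h[...,0]>172))&(h[...,1]>150)&(h[...,2]>80)&(x>-.075)&(x<-.035)&(y>-.09)&(y<0)
    ry=y[red]
    x2,y2=F(.033);dk=(f.max(-1)<50)&(x2>-.040)&(x2<-.026)&(y2>-.1)&(y2<.03)
    n,l,st,c=cv2.connectedComponentsWithStats(dk.astype(np.uint8))
    k=1+np.argmax(st[1:,4]);py=y2[l==k]
    if verb: print('red',red.sum(),ry.min(),ry.max(),x[red].min(),x[red].max(),'ptr',len(py),py.min(),py.max(),st[k],c[k])
    return py.mean(),(ry.min()+ry.max())/2
E
python3 - <<'E'
from h import *
im=get_image('wrist');p,r=meas(im,1);print(p,r,p-r)
P=cloud(im);m=blue(im)&(P[...,2]>.05)&(P[...,2]<.063)
q=P[m][:,:2].astype(np.float32);c=cv2.minAreaRect(q);print(c,fx([*c[0],.056]))
print(state()['time'])
E
```

```text
red 78 -0.054272210719883765 -0.04545335040549851 -0.05932178168159577 -0.04841215481317349 ptr 52 -0.028166991383562878 -0.023687484900878825 [215 150   6  11  52] [217.44230769 155.63461538]
-0.025943645472090153 -0.04986278056269114 0.023919135090600986
((0.4445050060749054, -0.07814763486385345), (0.057704828679561615, 0.08020683377981186), 17.694931030273438) [-0.00139958  0.0831874   0.056     ]
4.1917
```

```bash
cat >> h.py <<'E'
def fz(): return state()['ft_force'][2]
def press(y,target=9,z0=.0775):
    move_l(W(0,y,.083),.15); b=fz(); z=z0; move_l(W(0,y,z),.06)
    while fz()-b<target and z>.071:
        z-=.0006; move_l(W(0,y,z),.03); hold(.05)
    return b,z
def stroke(y0,y1,target=9):
    b,z=press(y0,target); f0=fz()-b
    ym=(y0+y1)/2; move_l(W(0,ym,z),.05); f1=state()['ft_force']; move_l(W(0,y1,z),.05); f2=fz()-b
    move_l(W(0,y1,.083),.1)
    s=state();print('z',z,'F',f0,f1,f2,'t',s['time'],s['ee_pos'])
E
python3 - <<'E'
from h import *
move_l(W(0,.096,.10),.2,orientation=quat(1))
stroke(.096,.074)
im=get_image('wrist');save(im,'f')
p,r=meas(im,1);print(p,r,p-r)
E
```

```text
z 0.07389999999999998 F 9.272488356271802 [-4.59030487 -2.13307578 12.06093492] 6.348514054068174 t 8.0167 [ 0.44888322 -0.08652784  0.08331288]
red 177 -0.05531772475649517 -0.045282546240420926 -0.059458139325537625 -0.047639522231206634 ptr 142 -0.03702033695483736 -0.029586030484918507 [127 163  14  23 142] [131.35915493 177.27464789]
-0.03423490977233017 -0.05030013549845805 0.016065225726127876
```

View pics/f.png

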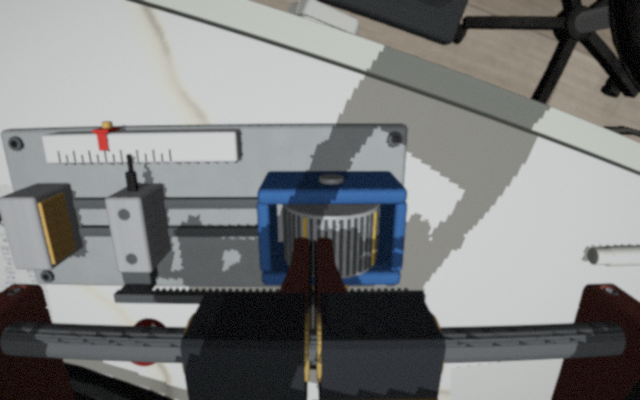

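The stroke moved the jaw 7.9 mm, as predicted. The pointer is now at (131,165) and the red band at (102,140). Two more like it should be enough.

```bash
sed -i 's/return py.mean(),/return np.median(py),/' h.py; python3 - <<'E'
from h import *
stroke(.096,.074)
p,r=meas(get_image('wrist'),1);print(p-r)
stroke(.096,.074)
move_l(W(0,.07,.16),.2)
im=get_image('wrist');save(im,'g')
p,r=meas(im,1);print(p,r,p-r,state()['time'])
cv2.imwrite('pics/g2.png',cv2.resize(im['frame'][90:250,60:320],None,fx=3,fy=3,interpolation=cv2.INTER_CUBIC))
E
```

```text
z 0.07389999999999998 F 9.663051919655441 [-2.91057849 -1.02702324 12.46296315] 7.812650759934506 t 11.4 [ 0.44888513 -0.08649605  0.08334332]
red 178 -0.05529854083439541 -0.04526320853103834 -0.05946344689053747 -0.04764434568438673 ptr 152 -0.0454493096346338 -0.03886808414735213 [113 163  13  23 152] [117.875      176.61184211]
0.007842363992706006
z 0.07389999999999998 F 9.132577229704482 [-4.02101487 -1.79912611 11.66932133] 6.137146002587025 t 14.7833 [ 0.44887613 -0.08650014  0.08333945]
red 83 -0.05440737758396698 -0.04550014486394462 -0.05930518365996948 -0.04834544168889334 ptr 57 -0.05302714316462888 -0.048704286132888755 [158 150   7  12  57] [160.92982456 156.19298246]
-0.050868356957872576 -0.0499537612239558 -0.0009145957339167787 15.3667
```

View pics/g2.png

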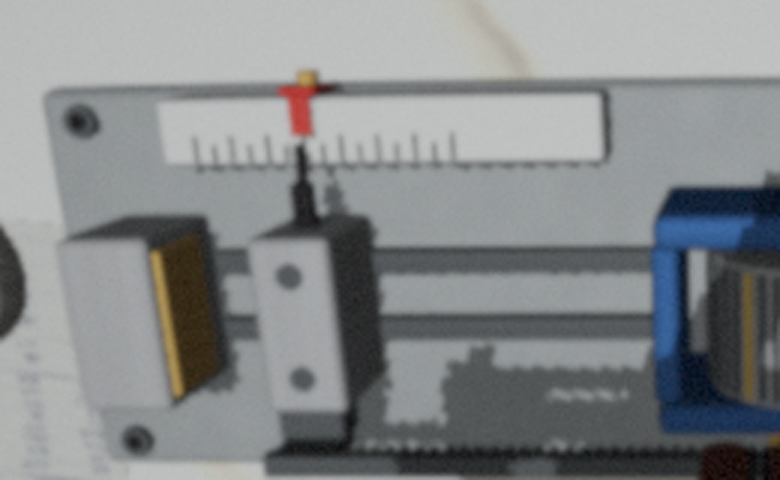

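The pointer (crop 302,145) is in line with the middle of the red band (crop 301,120). The finger is clear of the wheel.

```bash
python3 -c "
from bench import *
print(job_done())"
```

```text
the job is handed in; nothing more can be done
None
```

I closed the gap with three strokes on the wheel and handed the job in at about 15 s: the pointer measures within 1 mm of the middle of the red band (limit 3 mm), and the finger is clear of everything.

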